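Hold the long cuvette in the photometer's light path

ROBOT

A 6-joint arm with a two-finger parallel gripper is mounted at the origin on the work surface. World frame = base frame: x ahead of the robot, y to its left, z up, the work surface at z = 0. Lengths are in m, angles in rad, forces in N, time in s.
With the tool pointing down it reaches from about 0.25 to 0.725 m from the base axis. Payload 4 kg.
Tool frame: the origin (TCP) lies midway between the tips of the shut fingers; the grasp point (between the pads) lies 19 mm behind it; z points along the fingers, x is the direction in which the jaws open and shut, and the axes are right-handed (so a half turn about z gives the same grasp; the last joint's range is limited). The gripper opens to 85 mm and grips with 20 to 120 N. Pads are 22 mm wide; open, the fingers measure 114 mm over their backs; the gripper's body (76 mm by 85 mm) begins 54 mm behind the grasp point. The pads swing forward as they close: fully open they stand 13 mm farther back than shut.
Start: joints at [1.211, 0.241, 0.005, 1.335, 0, 1.571], TCP at [0.176, 0.468, 0.231] pointing down, gripper open.
Joint ranges: [-2.72, 2.72], [-1.05, 1.87], [-1.09, 1.28], [-1.99, 2.15], [-1.42, 1.44], [-3.14, 3.14]. Speed limits (rad/s): [2.79, 2.79, 3.14, 3.14, 3.14, 3.14].

INTERFACE

Orientations are given as a unit quaternion [x, y, z, w].
In Python, from workcell import bot gives the robot as it stands.
- The arm moves only by the tool drive_tool, never from a script. Its argument "rows" is text: rows parted by semicolons, each of 5 numbers parted by spaces: the finger opening in mm, from 0 to 85.4, then the shift along the tool's x, y, z in mm, then the turn about the tool's z in rad. A call has 1 to 12 rows; each row shifts and turns the commanded pose from where the row before left it, along the tool's axes as they then stand; what a row does not reach is not made up. A row lasts 1/10 s, in which the tool goes at most 50 mm and 8.59 degrees, less where a joint would pass 70% of its speed; a pose out of reach is approached as far as the arm can. A call is refused whole if a number of a shift passes 50 or a number of a turn 0.15, either way. A call with a gripper value outside its range is refused whole. The fingers move at their own pace and stop on an object; the grip force is fixed at half the most. Time passes only in rows, so rows that do not move let the fingers close. It gives the time, the measured TCP pose, the force and the opening at its end, in the units of the state.
- bot.get_obs(): the state, without advancing time (a new reading comes with each control period).
- bot.camera(name): name is "scene" or "top" or "wrist"; returns a dict with "image" (480x640x3 uint8, red, green, blue), "vertical_fov" (degrees; the focal length in pixels is half the picture's height over the tangent of half this angle, whatever the lens; pixels are square), "cx", "cy" (the principal point, pixels), "R" (3x3) and "t" (3): a world point X has camera coordinates R X + t; the wrist camera has in their place "tool_from_camera" (4x4, takes a point from camera to tool coordinates, whose origin is the TCP and whose axes are the tool frame's). Camera axes: x right, y down, z forward; pixel columns grow to the right and rows downward; lengths in m; the calibration is good to about 2 mm. The wrist camera is an equidistant fisheye: a pixel r from the principal point sees the ray r / f radians off the axis. A picture is of the moment at which its call begins: read the wrist's pose just before it. There is no depth.
- bot.job_done(): hands the job in, once; it reports no verdict.
The state is a dict: "clock": time; "joint_pos": joint angles; "joint_vel": joint speeds; "tau": joint torques, N m; "eef_pos": TCP position; "tool_rot": TCP orientation; "ft_force": force on the tool from outside, world axes, zero at the start; "ft_torque": the same for the moment, N m; "grip_width": finger opening in m.
Only numpy, scipy, OpenCV 4.12 (cv2) and the standard library are available. Lean on these libraries where they do the work, as an engineer would, in place of code of your own. Each camera call takes 0.05 s, during which the arm holds its last target. There are 200 camera calls.

TASK

Slide the guard door of the photometer fully open, then pick the long cuvette out of the tray, gripping it by its frosted faces only: nothing may touch its two clear end windows. Finish holding it still and upright inside the sample chamber, touching nothing there, midway between the two light ports and centred on them, so that the light passes straight in at one clear window and out at the other; keep holding it there, do not put it down or let go. Leave everything else on the bench as it is.

Things in the scene. Friction and masses are not known exactly. Their poses are not given: they have to be found in the camera images.
- photometer: White photometer fixed to the bench. Origin: on the bench under the middle of its sample chamber; z up, light path along y. Lamp house at y -210 to -60 mm, detector at y 60 to 150, both 170 wide (x) and 115 high. Between them the open-topped chamber: inside x -75 to 75, y -60 to 60, floor 30 mm and rim 115 mm above the bench.
- beam_mid (a point): Point on the light path, at (0, 0, 87 mm) of the photometer, midway between the two light ports: steel tubes 24 mm in diameter that reach 12 mm into the chamber from its -y and +y walls (mouths at y -48 and 48 mm). Axes as the photometer's.
- guard (a joint): Guard door: dark steel plate 158 x 140 x 6 mm (x by y) on the chamber's rim, top face 122 mm above the bench. Slides along the photometer's y: 0 m = chamber covered, 0.130 m = fully open (end stop), the door then moved 130 mm to the photometer's -y, over the lamp house. Starts at 0 to 0.03. About 2 N of friction; stays where it is left.
- guard_knob (a point): Top centre of the guard door's black grip, an upright block 40 x 12 x 36 mm (x by y by height) in the middle of the door, its top 158 mm above the bench; pinch it across y or push its +y side. Moves with the door; axes as the photometer's.
- tray: Low dark grey tray fixed to the bench, 300 x 110 x 10 mm, rim 4 mm wide, inner floor about 4 mm above the bench. Origin: underside centre; x along its length. Three cells stand upright in it in a row along x, about 85 mm apart, in any order.
- cell: The long cuvette: upright cell 43 x 12.5 x 50 mm, 35 to 65 g. Origin: centre of its underside; x along its length (the way the light must go), y across its width, z up. The two long sides (facing +y and -y, 38 x 50 mm, 12.5 mm apart) are frosted: grip here. The two narrow end faces (+x and -x) are clear windows. Either end may face the lamp.
- cell_mid (a point): Centre of the long cuvette, 25 mm above its underside; axes as the cuvette's.
- window_a: Clear window at the +x end of the long cuvette: 2.5 x 11.5 x 47 mm plate (origin at its centre), outer face 21.5 mm from the cuvette's axis. Not to be touched.
- window_b: The same at the -x end. Not to be touched.
- square_cell: Bystander in the tray: short square cell 12.5 x 12.5 x 45 mm. Origin: underside centre.
- round_cell: Bystander in the tray: round cell 22 mm in diameter, 53 mm high with its stopper. Origin: underside centre.
- objective: Bystander: dark steel microscope objective standing on the bench, 32 mm in diameter, 42 mm high. Origin: underside centre.
- filter_ring: Bystander: black ring 52 mm in diameter, 8 mm high. Origin: underside centre.
- dish: Bystander: closed glass dish, 92 mm in diameter, 17 mm high. Origin: underside centre.
- slide_box: Bystander: grey slide box 85 x 100 x 32 mm. Origin: underside centre.
- mouse: Bystander: white computer mouse 100 x 58 x 24 mm on a cork pad. Origin: underside centre.
Things that resemble listed ones, but are neither listed nor needed, are in the scene too. Leave any green or orange look-alike of the cell alone.

How it is judged:
On the way, in this order (a step that is already met when the one before it is completed fails the run):
1. the guard door is fully open (within 15 mm of its stop) (value of joint guard above 0.115 m), for 0.2 s.
2. the long cuvette is lifted off the tray in the grip (contact force between the fingers and cell above 1 N and height (world z) of cell above 0.04 m and contact force between cell and tray below 0.05 N), for 0.2 s.
At the end, for the whole second after the job is handed in: Guard door within 15 mm of its open stop; cuvette held by the fingers (over 1 N), not touching the photometer, at rest; its centre within 6 mm of the light axis sideways, 12 mm in height, 20 mm of midway; its length within 0.14 rad of the light axis, upright within 0.14 rad (value of joint guard above 0.115 m and contact force between the fingers and cell above 1 N and x of cell_mid in the frame of photometer between -0.006 and 0.006 m and y of cell_mid in the frame of photometer between -0.02 and 0.02 m and z of cell_mid in the frame of photometer between 0.075 and 0.099 m and angle between the x axis of cell and the y axis of photometer, either way round below 0.14 rad and angle between cell's own z axis and vertical below 0.14 rad and contact force between cell and photometer below 0.1 N and linear speed of cell below 0.03 m/s); the arm keeps its last pose, push and grip.
It fails at once if something touched a clear window of the long cuvette (contact force between any of window_a, window_b and anything else above 0.4 N).
It fails at once if another cell in the tray was knocked over or shifted by more than 15 mm (distance of any of square_cell, round_cell from where it was at the start of the episode above 0.015 m or angle between any of square_cell, round_cell's own z axis and vertical above 0.5 rad).
It fails at once if another thing on the bench was shifted by more than 25 mm (distance of any of objective, filter_ring, dish, slide_box, mouse from where it was at the start of the episode above 0.025 m).
It also fails if it takes over 54 s, if anything falls off the work surface, if the arm or the gripper's body presses on something with over 40 N, if the wrist force passes 120 N, or if a joint passes its speed limit or range.

## Working session

There is one attempt and no reset: what is moved stays moved. The work goes in short steps, Python scripts to look and compute and a tool call to move; the robot and the scene stay as the last step left them, time stands still between calls to the robot, and variables do not carry over. Pictures are saved under pics/ and viewed, about 8 in all and at most 12, crops included, and the job is handed in when it is done.

Besides the shell and the picture viewer there is one more tool, called by a JSON object that holds its "op" and its "data". drive_tool: Moves the arm, as the interface text tells. Its arguments: {"type":"object","properties":{"rows":{"type":"string"}},"required":["rows"]}

```bash
mkdir -p pics
cat > h.py <<'E'
import numpy as np, cv2
from workcell import bot
def snap(n,f=None):
    c=bot.camera(n)
    if f: cv2.imwrite('pics/'+f,c['image'][:,:,::-1])
    return c
def foc(c): return 240/np.tan(np.radians(c['vertical_fov'])/2)
def plane(c,uv,z):
    R,t=np.array(c['R']),np.array(c['t']); f=foc(c)
    d=R.T@np.array([(uv[0]-c['cx'])/f,(uv[1]-c['cy'])/f,1]); o=-R.T@t
    return o+d*(z-o[2])/d[2]
def proj(c,X):
    p=np.array(c['R'])@X+np.array(c['t']); f=foc(c)
    return np.array([c['cx']+f*p[0]/p[2],c['cy']+f*p[1]/p[2]])
E
python3 - <<'E'
from h import *
import pickle
a=snap('top','top.png');b=snap('scene','scene.png')
pickle.dump((a,b),open('ab.pkl','wb'))
for c in(a,b):print(c['vertical_fov'],c['cx'],c['cy'],-np.array(c['R']).T@c['t'])
o=bot.get_obs();print({k:np.round(v,3) for k,v in o.items()})
E
```

```text
43.74801733468608 321.4711867646401 238.37214899094505 [0.28313256 0.08850739 1.40733427]
53.788580780728346 318.8385163481072 229.76142462722328 [ 1.2002186  -0.16882139  0.81968934]
{'clock': np.float64(0.1), 'joint_pos': array([1.211, 0.241, 0.004, 1.335, 0.   , 1.571]), 'joint_vel': array([-0.   , -0.003,  0.003, -0.001, -0.   , -0.001]), 'tau': array([-0.0000e+00, -3.7314e+01,  2.5301e+01,  1.1000e-02, -0.0000e+00,
        0.0000e+00]), 'eef_pos': array([0.176, 0.467, 0.23 ]), 'tool_rot': array([ 0.822,  0.569, -0.001,  0.001]), 'ft_force': array([-0.086,  0.492,  0.161]), 'ft_torque': array([-0.01 , -0.006, -0.004]), 'grip_width': np.float64(0.085)}
```

View pics/top.png

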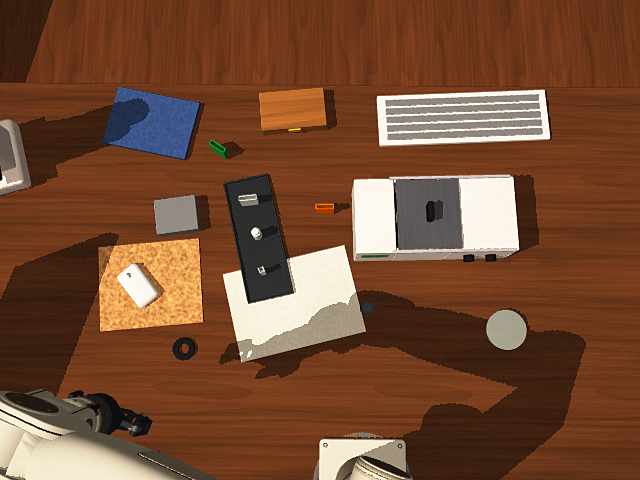

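View pics/scene.png

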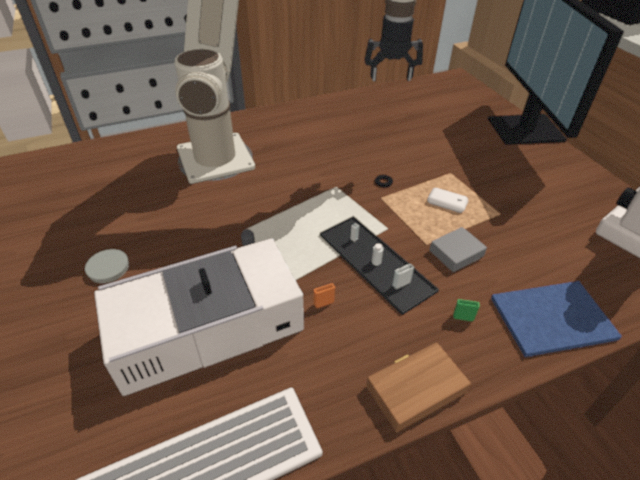

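Top view: the photometer spans px (352..517, 177..260). The lamp house is the longer visible section, on the right (−y world), and the knob is at (433,211). The tray runs from (247,180) to (270,298). Cells in it: (248,199) elongated = the long cuvette, (257,233) round, (262,270) square. Look-alikes outside the tray: green (218,148) and orange (324,208). Next I'll measure, and confirm with one enlarged crop.

Run:
```python
from h import *
import pickle
a,b=pickle.load(open('ab.pkl','rb'))
im=a['image']; hsv=cv2.cvtColor(im,cv2.COLOR_RGB2HSV)
w=((hsv[...,1]<50)&(hsv[...,2]>150)).astype(np.uint8); w[:, :345]=0;w[:,530:]=0;w[:170]=0;w[265:]=0
# door top: grey in photometer region
d=((hsv[...,1]<60)&(hsv[...,2]>40)&(hsv[...,2]<150)).astype(np.uint8); d[:,:385]=0;d[:,475:]=0;d[:175]=0;d[252:]=0
k=((hsv[...,2]<40)).astype(np.uint8);k[:,:415]=0;k[:,450:]=0;k[:190]=0;k[230:]=0
for n,m,z in(('white',w,.115),('door',d,.122),('knob',k,.158)):
    cs,_=cv2.findContours(m,cv2.RETR_EXTERNAL,cv2.CHAIN_APPROX_NONE)
    c=max(cs,key=cv2.contourArea) if n!='white' else np.vstack([c for c in cs if cv2.contourArea(c)>100])
    r=cv2.minAreaRect(c); print(n,r)
    P=np.array([plane(a,p,z)[:2] for p in cv2.boxPoints(r)]); print(P.round(3).tolist(),P.mean(0).round(3),np.linalg.norm(np.diff(P[:3],axis=0),axis=1).round(3))
crop=lambda y0,y1,x0,x1,s:cv2.resize(im[y0:y1,x0:x1],None,fx=s,fy=s,interpolation=cv2.INTER_CUBIC)
A=crop(170,305,215,305,4); B=crop(170,265,345,525,2.2) if 0 else crop(170,305,345,525,4)[:540,:]
B=cv2.resize(B,(440,330)); B=cv2.copyMakeBorder(B,0,210,0,0,cv2.BORDER_CONSTANT)
s=b['image'][210:310,315:445]; B[335:335+200,:260]=cv2.resize(s,None,fx=2,fy=2)
cv2.imwrite('pics/crop.png',np.hstack([A,B])[:,:,::-1])
```

```text
white ((433.3876037597656, 214.84872436523438), (81.91564178466797, 165.00213623046875), 85.85537719726562)
[[0.667, 0.037], [0.699, -0.333], [0.512, -0.337], [0.482, 0.024]] [ 0.59  -0.152] [0.372 0.187]
door ((427.9747314453125, 213.55859375), (72.53881072998047, 64.80856323242188), 86.72950744628906)
[[0.668, -0.064], [0.678, -0.209], [0.514, -0.212], [0.504, -0.071]] [ 0.591 -0.139] [0.145 0.164]
knob ((430.0, 211.0), (20.0, 8.0), 90.0)
[[0.609, -0.129], [0.609, -0.146], [0.565, -0.145], [0.565, -0.128]] [ 0.587 -0.137] [0.017 0.044]
```

View pics/crop.png

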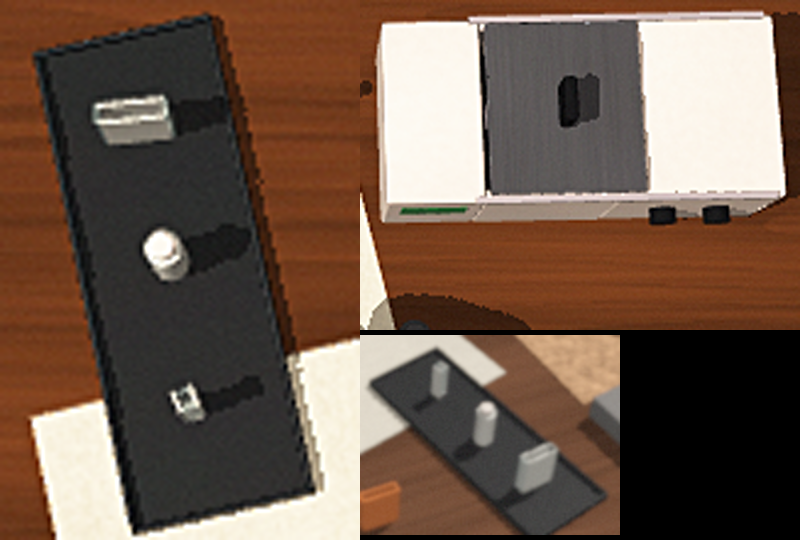

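The crop confirms it: the clear long cuvette stands upright at the tray's far end, at px (248,196), and its length is nearly parallel to the photometer's y. One tool orientation (jaws along world x) therefore suits every step. First I turn the tool and get the cell's coordinates.

```bash
cat >> h.py <<'E'
from scipy.spatial.transform import Rotation as Ro
def tool():
    o=bot.get_obs(); return np.array(o['eef_pos']),Ro.from_quat(o['tool_rot']).as_matrix(),o
def go(target):
    p,R,o=tool(); d=R.T@(np.array(target)-p)*1000
    print('tcp',p.round(4),'yaw',np.arctan2(R[1,0],R[0,0]).round(3),'tool shift mm',d.round(1),'q',np.round(o['joint_pos'],2))
E
python3 - <<'E'
from h import *
import pickle
a,b=pickle.load(open('ab.pkl','rb'))
t=lambda u,v:(215+u/4,170+v/4)
for n,p,z in(('cell',t(132,103),.054),('e1',t(95,102),.054),('e2',t(170,97),.054),('round',t(163,243),.057),('sq',t(183,396),.049)):print(n,plane(a,p,z).round(3))
q=lambda u,v:(345+(u-360)/2.444,170+v/2.444)
for n,p,z in(('rimTL',q(470,18),.122),('rimTR',q(765,12),.122),('doorTL',q(483,25),.122),('BL',q(490,195),.122),('TR',q(638,20),.122),('BR',q(648,192),.122),('knob',q(569,100),.158)):print(n,plane(a,p,z).round(3))
E
```

```text
cell [0.645 0.269 0.054]
e1 [0.645 0.29  0.054]
e2 [0.649 0.247 0.054]
round [0.561 0.248 0.057]
sq [0.473 0.234 0.049]
rimTL [ 0.672 -0.056  0.122]
rimTR [ 0.68  -0.326  0.122]
doorTL [ 0.666 -0.068  0.122]
BL [ 0.508 -0.072  0.122]
TR [ 0.672 -0.21   0.122]
BR [ 0.512 -0.213  0.122]
knob [ 0.587 -0.138  0.158]
```

{"op": "drive_tool", "data": {"rows": "85 0 0 0 0.145; 85 0 0 0 0.145; 85 0 0 0 0.145; 85 0 0 0 0.145; 85 0 0 0 0.145; 85 0 0 0 0.145; 85 0 0 0 0.145; 85 0 0 0 0.145"}}

```text
clock: 0.9
eef_pos: [0.1759, 0.4676, 0.2308]
tool_rot: [1.0, 0.022, -0.0, 0.001]
ft_force: [-0.1, 0.3, -0.3]
grip_width: 0.0849
```

{"op": "drive_tool", "data": {"rows": "0 29 38 0 0; 0 29 38 0 0; 0 29 38 0 0; 0 29 38 0 0; 0 29 38 0 0; 0 29 38 0 0; 0 29 38 0 0; 0 29 38 0 0; 0 29 38 0 0; 0 29 38 0 0; 0 29 38 0 0; 0 29 38 0 0"}}

```text
clock: 2.1
eef_pos: [0.5475, 0.0285, 0.2309]
tool_rot: [1.0, 0.025, -0.0, -0.0]
ft_force: [0.5, 1.4, 0.8]
grip_width: -0.0002
```

{"op": "drive_tool", "data": {"rows": "0 15 20 0 0; 0 10 10 0 0; 0 0 0 0 0; 0 0 0 0 0"}}

```text
clock: 2.5
eef_pos: [0.5727, 0.0018, 0.2306]
tool_rot: [1.0, 0.025, -0.001, -0.0]
ft_force: [-0.8, -0.3, -0.1]
grip_width: -0.0001
```

Run:
```python
from h import *
import pickle
go([.587,-.085,.140]); p,R,o=tool(); c=snap('wrist','w1.png'); pickle.dump((p,R,c),open('w1.pkl','wb')); print(c['tool_from_camera'],c['vertical_fov'],c['cx'],c['cy'])
```

```text
tcp [0.5727 0.0018 0.2306] yaw 0.051 tool shift mm [10.  87.4 90.6] q [0.   0.39 0.21 1.39 0.   1.52]
[[ 9.99999343e-01 -1.41476329e-04  1.13739951e-03 -5.14237817e-05]
 [-2.01044754e-04  9.55316148e-01  2.95585887e-01 -7.49975571e-02]
 [-1.12839452e-03 -2.95585922e-01  9.55315492e-01 -1.42806954e-01]
 [ 0.00000000e+00  0.00000000e+00  0.00000000e+00  1.00000000e+00]] 65.70646984690485 312.84095299699567 240.15918031040263
```

View pics/w1.png

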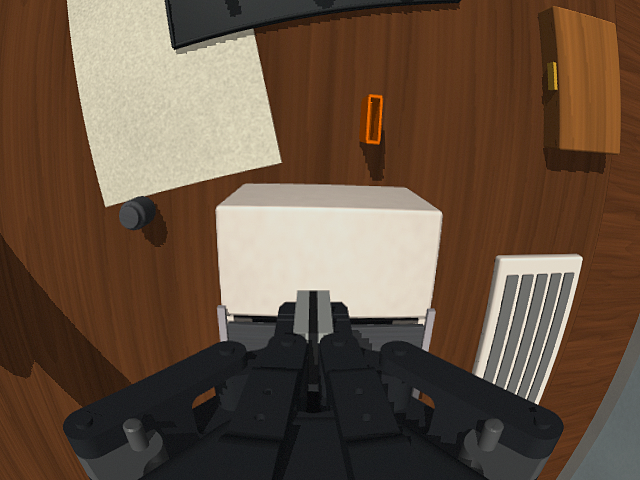

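Wrist view: the detector top has its front edge at (217,207)–(441,211), and the door is just past the fingers at row ~318. I'll cast these edge points onto the z=0.115 plane for the photometer's x-centre and yaw.

```bash
cat >> h.py <<'E'
def wplane(p,R,c,uv,z):
    f=foc(c); T=np.array(c['tool_from_camera'])
    d=np.array([uv[0]-c['cx'],uv[1]-c['cy']]); r=np.hypot(*d); th=r/f
    v=np.array([*(d/r*np.sin(th)),np.cos(th)]); w=R@T[:3,:3]@v; o=p+R@T[:3,3]
    return o+w*(z-o[2])/w[2]
E
python3 - <<'E'
from h import *
import pickle
p,R,c=pickle.load(open('w1.pkl','rb'))
h=cv2.cvtColor(c['image'],cv2.COLOR_RGB2HSV)
m=((h[...,1]<40)&(h[...,2]>180)).astype(np.uint8)
L=[];Rr=[]
for v in range(215,300,4):
    u=np.where(m[v,150:460])[0]+150
    L.append(wplane(p,R,c,(u.min()-.5,v),.115));Rr.append(wplane(p,R,c,(u.max()+.5,v),.115))
L,Rr=np.array(L),np.array(Rr)
for E in(L,Rr):
    k=np.polyfit(E[:,1],E[:,0],1); print('slope dx/dy',k[0].round(3),'x at y=.0',k[1].round(4), 'yrange',E[[0,-1],1].round(3))
F=[]
for u in range(240,430,10):
    pass
print(wplane(p,R,c,(217,207),.115).round(4),wplane(p,R,c,(441,211),.115).round(4))
E
```

```text
slope dx/dy -0.029 x at y=.0 0.5015 yrange [ 0.012 -0.055]
slope dx/dy -0.033 x at y=.0 0.6684 yrange [ 0.021 -0.048]
[0.5022 0.0185 0.115 ] [0.6667 0.0243 0.115 ]
```

{"op": "drive_tool", "data": {"rows": "0 7 30 0 0.018; 0 7 30 0 0; 0 0 27 0 0; 0 0 0 30 0; 0 0 0 30 0; 0 0 0 30 0; 0 0 0 0 0; 0 0 0 0 0"}}

```text
clock: 3.35
eef_pos: [0.5902, -0.0837, 0.1417]
tool_rot: [1.0, 0.017, -0.001, -0.0]
ft_force: [0.5, 0.3, 1.4]
grip_width: -0.0
```

{"op": "drive_tool", "data": {"rows": "0 0 12 0 0; 0 0 12 0 0; 0 0 12 0 0; 0 0 12 0 0; 0 0 12 0 0; 0 0 12 0 0; 0 0 12 0 0; 0 0 12 0 0; 0 0 12 0 0; 0 0 12 0 0; 0 0 8 0 0; 0 0 0 0 0"}}

```text
clock: 4.55
eef_pos: [0.5947, -0.2145, 0.1409]
tool_rot: [1.0, 0.016, -0.0, 0.001]
ft_force: [-0.8, -0.4, -0.9]
grip_width: 0.0001
```

{"op": "drive_tool", "data": {"rows": "0 0 6 0 0; 0 0 6 0 0; 0 0 5 0 0; 0 0 4 0 0"}}

```text
clock: 4.95
eef_pos: [0.5953, -0.2337, 0.1409]
tool_rot: [1.0, 0.017, -0.001, -0.0]
ft_force: [-1.4, 0.8, -0.4]
grip_width: 0.0004
```

Run:
```python
from h import *
go([.5947,-.24,.14]); a=snap('top'); 
cv2.imwrite('pics/t2.png',cv2.resize(a['image'][140:300,330:560],None,fx=3,fy=3,interpolation=2)[:,:,::-1])
```

```text
tcp [ 0.5953 -0.2337  0.1409] yaw 0.033 tool shift mm [-0.8  6.2  0.9] q [-0.37  0.57  0.26  1.26 -0.    1.16]
```

View pics/t2.png

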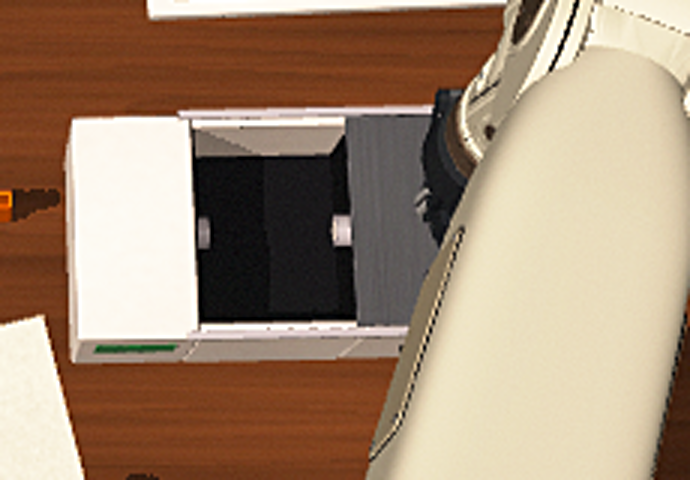

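Run:
```python
from h import *
import pickle
a,b=pickle.load(open('ab.pkl','rb'))
q=lambda u,v:(330+(u-1)/3,140+(v-1)/3)
for n,p,z in(('det edge top',q(193,130),.115),('det edge bot',q(199,320),.115),('door t',q(346,117),.122),('door b',q(357,325),.122),('tubeR mouth',q(332,230),.087),('tubeL mouth',q(210,232),.087),('railtop',q(190,113),.122),('front TL',q(71,118),.115),('front BL',q(77,340),.115)):print(n,plane(a,p,z).round(4))
```

```text
det edge top [ 0.6611 -0.0658  0.115 ]
det edge bot [ 0.5169 -0.0683  0.115 ]
door t [ 0.6702 -0.1789  0.122 ]
door b [ 0.5131 -0.1823  0.122 ]
tubeR mouth [ 0.592 -0.173  0.087]
tubeL mouth [ 0.5896 -0.081   0.087 ]
railtop [ 0.6722 -0.0629  0.122 ]
front TL [0.6696 0.0253 0.115 ]
front BL [0.5013 0.0209 0.115 ]
```

{"op": "drive_tool", "data": {"rows": "0 0 4 0 0; 0 0 3 0 0; 0 0 2 0 0; 0 0 0 0 0"}}

```text
clock: 5.4
eef_pos: [0.5955, -0.2403, 0.141]
tool_rot: [1.0, 0.017, -0.001, -0.002]
ft_force: [-1.2, 6.9, -0.1]
grip_width: -0.0
```

{"op": "drive_tool", "data": {"rows": "0 0 -15 0 0; 0 0 0 -45 0; 0 0 0 -45 0; 40 3 -45 0 0; 80 3 -45 0 0; 80 3 -45 0 0; 80 3 -45 0 0; 80 3 -45 0 0; 80 3 -45 0 0; 80 3 -45 0 0; 80 3 -45 0 0; 80 3 -45 0 0"}}

```text
clock: 6.6
eef_pos: [0.6095, 0.18, 0.2321]
tool_rot: [1.0, 0.017, 0.002, 0.0]
ft_force: [-0.1, 0.3, -0.4]
grip_width: 0.0803
```

{"op": "drive_tool", "data": {"rows": "80 15 -20 0 0; 80 15 0 0 0; 80 10 0 0 0; 80 0 0 0 0; 80 0 0 0 0"}}

```text
clock: 7.1
eef_pos: [0.6484, 0.1994, 0.2313]
tool_rot: [1.0, 0.016, 0.0, 0.0]
ft_force: [-0.1, -0.3, 0.3]
grip_width: 0.0799
```

Run:
```python
from h import *
import pickle
go([.645,.269,.12]); p,R,o=tool(); c=snap('wrist','w2.png'); pickle.dump((p,R,c),open('w2.pkl','wb'))
```

```text
tcp [0.6484 0.1994 0.2313] yaw 0.033 tool shift mm [ -1.2 -69.7 111.3] q [ 0.3   0.62  0.58  1.53 -0.    1.84]
```

View pics/w2.png

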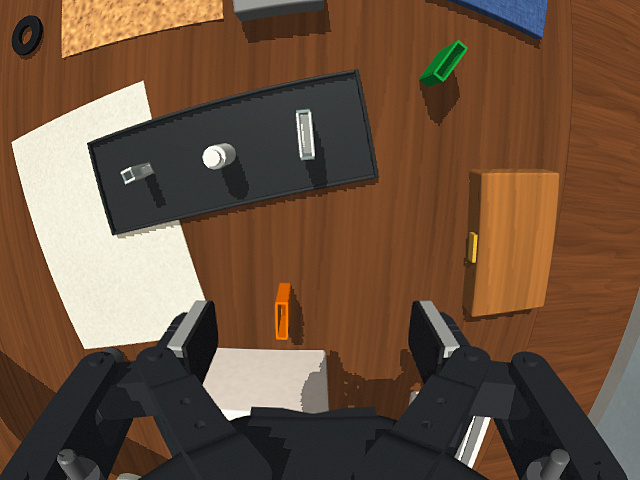

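The cuvette's top outline is at about (296,111), (310,110), (315,158), (300,159). The round cell (218,156) and square cell (137,173) are well to one side, and the orange look-alike (283,311) is outside the tray.

Run:
```python
from h import *
import pickle
p,R,c=pickle.load(open('w2.pkl','rb'))
h=cv2.cvtColor(c['image'],cv2.COLOR_RGB2HSV); m=((h[...,2]>90)&(h[...,1]<60)).astype(np.uint8)
m[:,:285]=0;m[:,325:]=0;m[:100]=0;m[168:]=0
m=cv2.morphologyEx(m,cv2.MORPH_CLOSE,np.ones((3,3)))
cs,_=cv2.findContours(m,0,1); k=max(cs,key=cv2.contourArea); print(cv2.minAreaRect(k),cv2.boundingRect(k))
P=[wplane(p,R,c,u,.054) for u in((296,111),(310,110),(315,158),(300,159))]
P=np.array(P);print(P.round(4).tolist()); print('ctr',P.mean(0).round(4)); d=(P[0]+P[1]-P[2]-P[3])/2;print(np.linalg.norm(d).round(4),'len dir yaw-90',np.arctan2(-d[0],d[1]).round(3), 'width',np.linalg.norm(P[0]-P[1]))
t=P.mean(0);go([t[0],t[1],.12])
```

```text
((304.9953308105469, 134.19607543945312), (50.721641540527344, 15.809903144836426), 85.03025817871094) (296, 109, 19, 52)
[[0.6316, 0.2891, 0.054], [0.6434, 0.2903, 0.054], [0.649, 0.2491, 0.054], [0.6362, 0.2478, 0.054]]
ctr [0.6401 0.2691 0.054 ]
0.0416 len dir yaw-90 0.123 width 0.011865815996098823
tcp [0.6482 0.1992 0.2315] yaw 0.033 tool shift mm [ -5.9 -70.1 111.5] q [ 0.3   0.62  0.58  1.54 -0.    1.84]
```

{"op": "drive_tool", "data": {"rows": "45 -2 -25 0 -0.03; 45 -2 -25 0 -0.03; 45 -2 -20 0 -0.03; 45 0 0 40 0; 45 0 0 40 0; 45 0 0 30 0; 45 0 0 0 0; 45 0 0 0 0"}}

```text
clock: 7.95
eef_pos: [0.6379, 0.2688, 0.1218]
tool_rot: [0.998, 0.062, -0.0, 0.0]
ft_force: [-0.1, -0.4, 0.7]
grip_width: 0.0449
```

Run:
```python
from h import *
import pickle
go([.640,.269,.018]); p,R,o=tool(); c=snap('wrist','w3.png'); pickle.dump((p,R,c),open('w3.pkl','wb'))
```

```text
tcp [0.6379 0.2688 0.1218] yaw 0.123 tool shift mm [  2.2   0.  103.8] q [ 0.4   0.69  0.42  1.3  -0.    1.85]
```

View pics/w3.png

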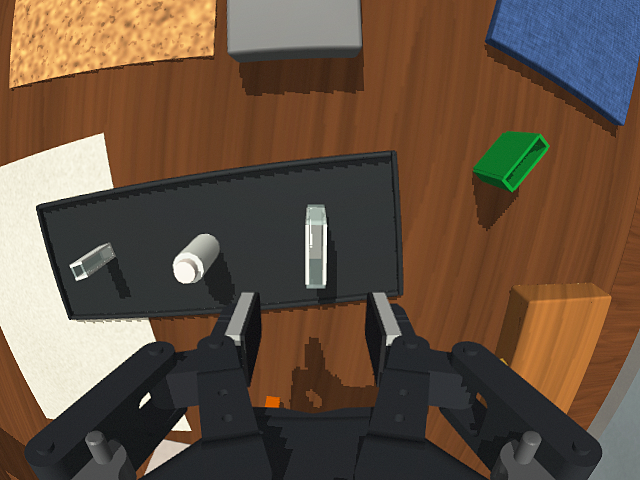

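The cuvette is upright and vertical in the image, centred on col 316, with its near top edge at row ~288 and the fingers symmetric about col 313. I'll check the offset.

Run:
```python
from h import *
import pickle
p,R,c=pickle.load(open('w3.pkl','rb'))
for uv,z in(((305,288),.054),((327.5,288),.054),((307,207),.054),((327,207),.054),((316,206),.054),((305.5,265),.054),((327,265),.054)):
    X=wplane(p,R,c,uv,z); print(uv,X.round(4),'tool mm',(R.T@(X-p)*1000).round(1))
```

```text
(305, 288) [0.6358 0.2471 0.054 ] tool mm [-4.7 21.3 67.8]
(327.5, 288) [0.6497 0.2488 0.054 ] tool mm [ 9.3 21.3 67.8]
(307, 207) [0.631  0.2981 0.054 ] tool mm [ -3.2 -29.9  67.8]
(327, 207) [0.6424 0.2995 0.054 ] tool mm [  8.4 -29.9  67.8]
(316, 206) [0.6361 0.2993 0.054 ] tool mm [  2.  -30.5  67.8]
(305.5, 265) [0.6343 0.2624 0.054 ] tool mm [-4.3  6.  67.8]
(327, 265) [0.6473 0.264  0.054 ] tool mm [ 8.8  6.  67.8]
```

{"op": "drive_tool", "data": {"rows": "45 2.4 0 25 0; 45 0 0 25 0; 45 0 0 25 0; 45 0 0 20 0; 45 0 0 8 0; 45 0 0 0 0; 10 0 0 0 0; 5 0 0 0 0; 5 0 0 0 0; 5 0 0 0 0; 5 0 0 0 0; 5 0 0 0 0"}}

```text
clock: 9.2
eef_pos: [0.642, 0.2697, 0.0207]
tool_rot: [0.998, 0.061, 0.002, -0.001]
ft_force: [-0.9, 0.3, 5.0]
grip_width: 0.0116
```

{"op": "drive_tool", "data": {"rows": "5 0 0 -10 0; 5 0 0 -20 0; 5 0 0 -30 0; 5 0 0 -40 0; 5 0 0 -40 0; 5 0 0 -40 0; 5 0 0 -40 0; 5 0 0 0 0; 5 0 0 0 0; 5 0 0 0 0; 5 0 0 0 0"}}

```text
clock: 10.3
eef_pos: [0.6395, 0.2687, 0.2359]
tool_rot: [0.998, 0.061, -0.002, 0.001]
ft_force: [-0.3, 0.1, -0.9]
grip_width: 0.0119
```

Run:
```python
from h import *
go([.590,-.1275,.25]); c=snap('wrist','w4.png')
```

```text
tcp [0.6395 0.2687 0.2359] yaw 0.123 tool shift mm [-97.8 387.1 -13.2] q [0.4  0.66 0.67 1.58 0.   1.85]
```

View pics/w4.png

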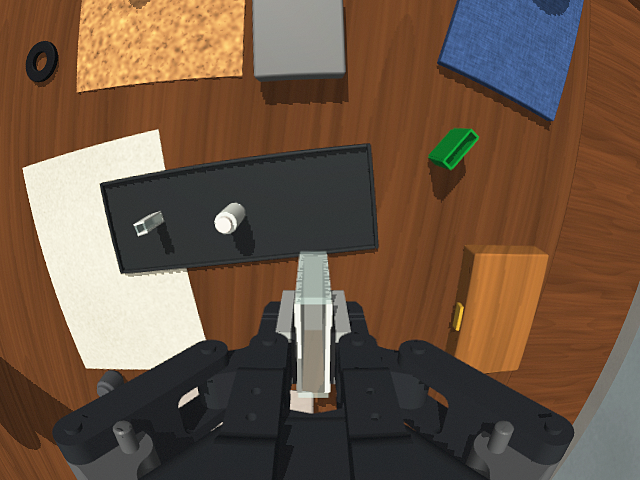

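The cuvette is held upright, clear of the tray, with its neighbours undisturbed. Next I carry it to the chamber.

{"op": "drive_tool", "data": {"rows": "5 0 0 0 0.045; 5 0 0 0 0.045; 5 -3 15 0 0; 5 -5 30 0 0; 5 -6 35 0 0; 5 -6 35 0 0; 5 -6 35 0 0; 5 -6 35 0 0; 5 -6 35 0 0; 5 -6 35 0 0; 5 -6 35 0 0; 5 -6 35 0 0"}}

```text
clock: 11.55
eef_pos: [0.5943, -0.0589, 0.2372]
tool_rot: [1.0, 0.017, -0.001, -0.0]
ft_force: [-0.4, 0.7, 0.2]
grip_width: 0.0117
```

{"op": "drive_tool", "data": {"rows": "5 -4 30 0 0; 5 -3 24 0 0; 5 -1 12 0 0; 5 0 0 0 0; 5 0 0 0 0"}}

```text
clock: 12.05
eef_pos: [0.5894, -0.123, 0.2378]
tool_rot: [1.0, 0.017, -0.0, -0.0]
ft_force: [-0.2, 0.5, -0.5]
grip_width: 0.0115
```

Run:
```python
from h import *
import pickle
go([.590,-.1275,.079]); p,R,o=tool(); c=snap('wrist','w5.png'); pickle.dump((p,R,c),open('w5.pkl','wb'))
```

```text
tcp [ 0.5894 -0.123   0.2378] yaw 0.033 tool shift mm [  0.6   4.6 158.8] q [-0.21  0.45  0.32  1.44  0.    1.33]
```

View pics/w5.png

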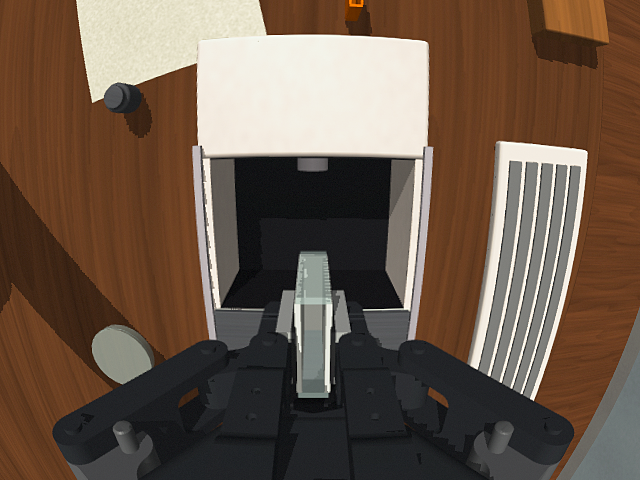

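The tube mouth is at (299..328, 170), the detector's inner edge at row ~157, and the rails at cols 193–433. The cell hangs centred at col ~314, in line with the tube. I'll compute offsets in the tool frame.

Run:
```python
from h import *
import pickle
p,R,c=pickle.load(open('w5.pkl','rb'))
for n,uv,z in(('tubeL',(298.5,165),.087),('tubeR',(328.5,165),.087),('mouth',(313.5,171),.080),('det edge',(313,156.5),.115),('detL',(200,150),.115),('detR',(428,150),.115),('frontL',(198,40),.115),('frontR',(428,42),.115),('door',(250,308),.122)):
    X=wplane(p,R,c,uv,z); print(n,X.round(4),'tool mm',(R.T@(X-p)*1000).round(1))
# cell in hand: near window edges, cast at cell top/bottom heights (tcp z+33 / tcp z-17)
for n,uv,dz in(('top farL',(296,304),.033),('top farR',(332,304),.033),('botL',(300,251),-.017),('botR',(327,251),-.017)):
    X=wplane(p,R,c,uv,p[2]+dz); print(n,(R.T@(X-p)*1000).round(1))
```

```text
tubeL [ 0.5767 -0.0771  0.087 ] tool mm [-11.  -46.2 150.9]
tubeR [ 0.6004 -0.0763  0.087 ] tool mm [ 12.6 -46.2 150.8]
mouth [ 0.5887 -0.0823  0.08  ] tool mm [  0.8 -40.6 157.8]
det edge [ 0.5878 -0.0679  0.115 ] tool mm [  0.4 -55.  122.9]
detL [ 0.5051 -0.0639  0.115 ] tool mm [-82.2 -61.7 122.9]
detR [ 0.6717 -0.0583  0.115 ] tool mm [ 84.5 -61.9 122.8]
frontL [0.5017 0.0186 0.115 ] tool mm [ -82.8 -144.3  123. ]
frontR [0.668  0.0226 0.115 ] tool mm [  83.5 -142.8  122.9]
door [ 0.542  -0.1856  0.122 ] tool mm [-49.3  61.  115.8]
top farL [ -5.5 -18.9 -33. ]
top farR [  6.4 -18.9 -33. ]
botL [ -5.7 -20.4  17. ]
botR [  6.6 -20.4  17. ]
```

{"op": "drive_tool", "data": {"rows": "5 0.5 5 10 0; 5 0 0 20 0; 5 0 0 20 0; 5 0 0 20 0; 5 0 0 20 0; 5 0 0 20 0; 5 0 0 20 0; 5 0 0 15 0; 5 0 0 9 0; 5 0 0 4 0; 5 0 0 0 0; 5 0 0 0 0"}}

```text
clock: 13.3
eef_pos: [0.5908, -0.1287, 0.0811]
tool_rot: [1.0, 0.017, 0.001, 0.0]
ft_force: [0.4, -0.6, -1.0]
grip_width: 0.012
```

{"op": "drive_tool", "data": {"rows": "5 0 0 0 0; 5 0 0 0 0; 5 0 0 0 0; 5 0 0 0 0"}}

```text
clock: 13.7
eef_pos: [0.5903, -0.1289, 0.0806]
tool_rot: [1.0, 0.016, 0.0, 0.0]
ft_force: [0.2, 0.8, -0.2]
grip_width: 0.0118
```

Run:
```python
from h import *
import pickle
go([.590,-.1275,.079]); p,R,o=tool(); c=snap('wrist','w6.png'); pickle.dump((p,R,c),open('w6.pkl','wb'));print(o['ft_force'],o['grip_width'],o['joint_vel'].round(3))
```

```text
tcp [ 0.5903 -0.1289  0.0806] yaw 0.033 tool shift mm [-0.2 -1.4  1.6] q [-0.21  0.54  0.05  1.08 -0.    1.32]
[ 0.2004921   0.79399714 -0.23162284] 0.011832867333090007 [ 0.001  0.002 -0.003 -0.001 -0.     0.   ]
```

View pics/w6.png

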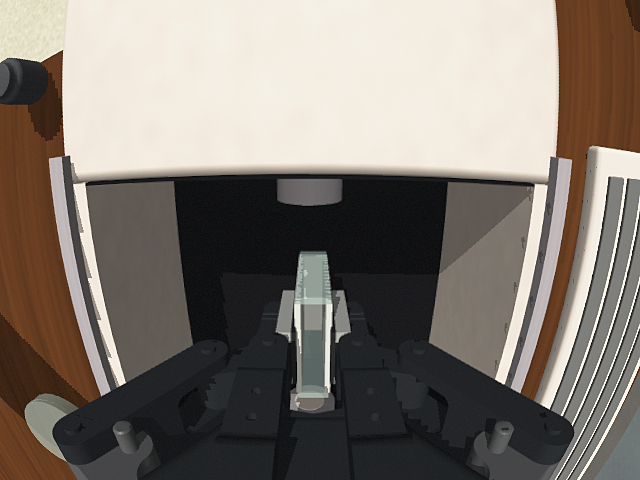

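The cell sits centred between the tubes: tube centre col 309.5, cell col 314, about 1.5 mm sideways against a 6 mm tolerance. There is no contact. I'll make a 1 mm nudge, settle and hand in.

{"op": "drive_tool", "data": {"rows": "5 -1 0 1.5 0; 5 0 0 0 0; 5 0 0 0 0; 5 0 0 0 0; 5 0 0 0 0; 5 0 0 0 0"}}

```text
clock: 14.35
eef_pos: [0.5892, -0.1288, 0.0788]
tool_rot: [1.0, 0.016, 0.0, -0.0]
ft_force: [0.3, 0.5, 0.2]
grip_width: 0.012
```

Run:
```python
from h import *
go([.590,-.1275,.079]); o=bot.get_obs(); print(o['ft_force'],o['grip_width'],o['clock']); print(bot.job_done())
```

```text
tcp [ 0.5892 -0.1288  0.0788] yaw 0.033 tool shift mm [ 0.9 -1.3 -0.2] q [-0.22  0.54  0.05  1.07  0.    1.32]
[0.3389045  0.49972523 0.22908049] 0.012010876974347396 14.35
the job is handed in; nothing more can be done
None
```

I opened the guard door, gripped the long cuvette by its frosted faces, and handed the job in at 14.35 s with it held in the sample chamber. No verdict was reported, so what follows rests on my own measurements.

- **Guard door:** pushed against its end stop, where the force rose to 6.9 N. The gap seen afterwards puts it at about 0.129 m.
- **Grip:** the fingers are 12.0 mm apart on the 12.5 mm cuvette. In the pictures the cuvette hung upright and nothing touched its windows; I had no direct reading of window contact.
- **Final position:** the centre is estimated within about 2 mm of the light axis sideways. It is within about 5 mm of midway along the path and at about 87 mm height. Its length is in line with the light path to within a few hundredths of a radian.
- **Contact:** the last wrist force was under 1 N, so the cuvette does not appear to be touching the photometer. The other cells and bench items I could see looked undisturbed.

Two checks disagreed slightly. The two last wrist views put the sideways centre about 2 mm apart, and the views of the photometer differed by up to 5 mm along the light path. Both are well inside the tolerances.

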